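Pull the dust extractor's filter and hold it up to the light

ROBOT

A 6-joint arm with a two-finger parallel gripper is mounted at the origin on the work surface. World frame = base frame: x ahead of the robot, y to its left, z up, the work surface at z = 0. Lengths are in mm, angles in rad, forces in N, time in s.
With the tool pointing down it reaches from about 350 to 775 mm from the base axis. Payload 7.3 kg.
Tool frame: the origin (TCP) lies on the mounting face of the last link; the fingertips stand 178 mm ahead of it and the grasp point (between the pads) lies 159 mm ahead of it; z points along the fingers, y is the line along which they close (so a half turn about z gives the same grasp; the last joint's range is limited). The gripper opens to 92 mm and grips with 3 to 60 N. Pads are 19 mm wide; open, the fingers measure 130 mm over their backs; the gripper's body (75 mm by 190 mm) begins 47 mm behind the grasp point.
Start: joints at [-1.293, 0.342, 1.524, -0, 1.275, -0.146], TCP at [215.914, -478.549, 404.741] pointing down, gripper open.
Joint ranges: [-2.53, 2.53], [-0.77, 2.02], [0.04, 2.7], [-1, 4.14], [0.28, 2.66], [-3.11, 3.11]. Speed limits (rad/s): [2.57, 2.57, 3.14, 3.14, 3.14, 3.14].

INTERFACE

Orientations are given as [roll, pitch, yaw] about the fixed x, y, z axes, in that order (R = Rz(yaw) Ry(pitch) Rx(roll)).
In Python, from plant import bot gives the robot as it stands.
- The arm moves only by the shell command python3 shift.py 'ROWS'. ROWS is a JSON object with one list for each field, all of the same length, 1 to 5, a row being the entries at one place: aperture (the finger opening in mm), dx, dy, dz (the shift in mm), twist (a turn about the tool's z in rad); each row is the pose to reach, as a shift and turn from the pose commanded when the command began, along the tool's axes at that moment; what a row does not reach only later rows make up. A row lasts 1/8 s, in which the tool goes at most 62.5 mm and 0.188 rad, less where a joint would pass 70% of its speed; a pose out of reach is approached as far as the arm can. The fingers move at their own pace and stop on an object; the grip force is fixed at half the most. Time passes only in rows, so rows that do not move let the fingers close. It prints the time, the measured TCP pose, the force, the opening and the grip force at its end. Input that does not fit is refused with a message, and nothing moves.
- bot.get_obs(): the state, without advancing time (a new reading comes with each control period).
- bot.capture(name): name is "scene" or "side" or "wrist"; returns a dict with "color" (480x640x3 uint8, red, green, blue), "K" (3x3 intrinsics, pixels), "R" (3x3) and "t" (3): a world point X has camera coordinates R X + t. Camera axes: x right, y down, z forward; pixel columns grow to the right and rows downward; lengths in mm; the calibration is good to about 2 mm. The wrist camera is an equidistant fisheye: a pixel r from the principal point sees the ray r / f radians off the axis. A picture is of the moment at which its call begins. There is no depth.
- bot.close_job(): hands the job in; it is judged then, once.
The state is a dict: "time": time; "joint_positions": joint angles; "dq": joint speeds; "tau": joint torques, N m; "tool_pos": TCP position; "tcp_rot": TCP orientation; "contact_force": force on the tool from outside, world axes, zero at the start; "moment": the same for the moment, N m; "grip_width": finger opening in mm; "finger_force": force on a finger pad.
Only numpy, scipy, OpenCV 4.12 (cv2) and the standard library are available. Lean on these libraries where they do the work, as an engineer would, in place of code of your own. Each camera call takes 0.05 s, during which the arm holds its last target. There are 200 camera calls.

TASK

The dust extractor's filter is due for its check: lift the flap on top and fold it right back so that it stays open by itself, draw the filter cassette up out of the machine by its pull tab, and hold it up to the inspection lamp. Hold it upright by the tab, level with the middle of the lit panel and squarely face-on about 10 cm in front of it, so that the whole filter has the light behind it. Finish while still holding it there quite still, with nothing else supporting it and the flap left open; do not touch the lamp, and leave the ware and tools on the bench where they are.

Things in the scene. Friction and masses are not known exactly. Their poses are not given: they have to be found in the camera images.
- extractor: dust extractor, fixed: grey steel box 220 mm deep (x), 200 wide (y), 150 high, origin under its centre, on the left or right half of the bench (lamp on the other). Intake grille faces its own -x, towards the robot, yaw up to 0.3 rad. Front half of the top: filter bay under the flap, opening 93 mm (x) by 174 (y) centred 58 mm in front of the origin, rim 150 mm high; rear half: flat motor housing
- flap (a joint): service flap over the filter bay, hinged along its far edge: rad, 0 = shut (as it starts), 2.0 = folded right back on its stop. Unsprung, 0.25 kg: falls shut if let go before about 1.65, falls back to its stop beyond that; about 1.5 N at the bow lifts it
- flap_hinge (a point): middle of the flap's hinge axis, which runs along the extractor's y, 8 mm in front of its origin, 151 mm above the bench. The flap is an aluminium plate reaching 102 mm from it, 198 mm wide, 6 mm thick
- flap_bow (a point): middle of the flap's bow handle: round steel bar 10 mm thick, 100 mm long (along the extractor's y), lying in the plane of the flap 142 mm from the hinge axis, 154 mm above the bench when shut; 35 mm of open space between bar and flap edge. The bar turns in a light grip, so a gripper can stay pointing down all through the arc about flap_hinge
- cassette: filter cassette, loose, 0.14-0.28 kg, upright in the bay, hidden by the shut flap: grey frame 22 mm thick (x, along the extractor's x), 170 wide (y), 100 tall, pleated paper inside, pull tab on top. Origin under its centre, 58 mm in front of the extractor's origin, on the bay floor 12 mm above the bench. Slides straight up between guide ribs (2 mm play); lower edge clear of the box above 150 mm
- tab (a point): centre of the cassette's pull tab, a solid grip 12 mm thick (x), 30 wide (y), 32 tall, 116 mm above the cassette's lower edge; seated, the tab's top is 144 mm above the bench (6 below the rim) and the frame's top edge 112 mm. It can be gripped across x or across y
- filter_mid (a point): centre of the cassette's frame, 50 mm above its lower edge and 66 mm below the tab's centre
- lamp: inspection lamp, fixed: upright white LED panel 262 mm wide (y), 192 tall, 23 thick, 74 to 266 mm above the bench, on a steel foot; origin on the bench below the lit face. The lit face looks along its own -x, towards the robot, yaw up to 0.3 rad
- lamp_face (a point): centre of the lamp's lit face, which is 240 mm wide and 170 mm tall, 170 mm above the bench; axes as lamp (x points back into the panel, z up)
- plate_a: leather-hard clay plate, a disc 86 mm across and 14 mm high lying between the machines, origin under its centre; not to be disturbed
- plate_b: a second such clay plate, 86 mm across and 14 mm high, farther from the robot, origin under its centre; not to be disturbed
- loop_tool: trimming tool lying near the robot, wooden handle and wire loop, 175 mm long, up to 14 mm high, origin under its middle; not to be disturbed
- rib: flat round wooden throwing rib, 96 mm across and 6 mm thick, lying near the robot, origin under its centre; not to be disturbed
- sprayer: white trigger spray bottle, 74 mm across and 201 mm tall, standing on the left side, origin under its centre; not to be disturbed
- cup: white water cup, 82 mm across and 85 mm tall, on the right side, origin under its centre; not to be disturbed
- calipers: steel calipers lying flat on the right side, 135 mm long and 12 mm high, origin under their middle; not to be disturbed

How it is judged:
By the outcome, as a careful person would: the job done as asked, in the order asked, and still so for the second after the job is handed in, while the arm keeps its last pose, push and grip.
It also fails if it takes over 64 s, if anything falls off the work surface, if the arm or the gripper's body presses on something with over 40 N, if the wrist force passes 120 N, or if a joint passes its speed limit or range.

## Working session

There is one attempt and no reset: what is moved stays moved. The work goes in short steps, Python scripts to look and compute and a shell command to move; the robot and the scene stay as the last step left them, time stands still between calls to the robot, and variables do not carry over. Pictures are saved under pics/ and viewed, at most 10 in all, crops included, and the job is handed in when it is done.

```bash
ls; mkdir -p pics
python3 - <<'E'
from plant import bot
import cv2,pickle,numpy as np
d={}
for n in("scene","side","wrist"):
    c=bot.capture(n);d[n]=c;cv2.imwrite(f"pics/{n}0.png",c["color"][:,:,::-1]);print(n,c["K"].tolist(),np.round(c["R"],3).tolist(),c["t"])
pickle.dump(d,open("d0.pkl","wb"));o=bot.get_obs();print(o["time"],o["tool_pos"],o["tcp_rot"],o["grip_width"])
E
```

```text
pics
plant.py
shift.py
scene [[444.50108709241596, 0.0, 320.17179052238856], [0.0, 444.50108709241596, 235.92305114355923], [0.0, 0.0, 1.0]] [[0.973, 0.23, -0.005], [0.175, -0.755, -0.631], [-0.149, 0.614, -0.776]] [-486.90010868  -23.54778741 1493.45134307]
side [[567.1833791390746, 0.0, 311.3396944555601], [0.0, 567.1833791390746, 236.32867895647408], [0.0, 0.0, 1.0]] [[-0.72, -0.693, 0.015], [-0.513, 0.518, -0.684], [0.467, -0.5, -0.729]] [ 342.61685913  344.5471204  1298.3363066 ]
wrist [[371.64829954431775, 0.0, 315.6999059658083], [0.0, 371.64829954431775, 235.46801066518387], [0.0, 0.0, 1.0]] [[0.411, -0.912, -0.002], [-0.878, -0.396, 0.27], [-0.247, -0.109, -0.963]] [-524.27310419  -34.34897124  390.73371797]
0.15 [ 215.88171032 -478.45018885  404.22491889] [-3.14046453e+00 -1.60190142e-04  4.23788370e-01] 91.91485129072063
```

View pics/scene0.png

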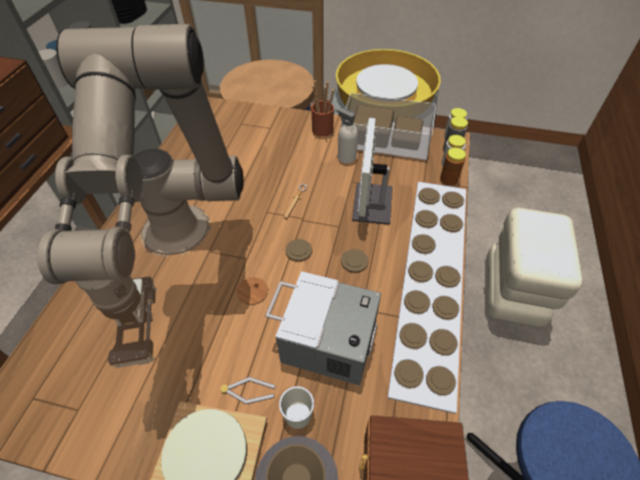

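View pics/side0.png

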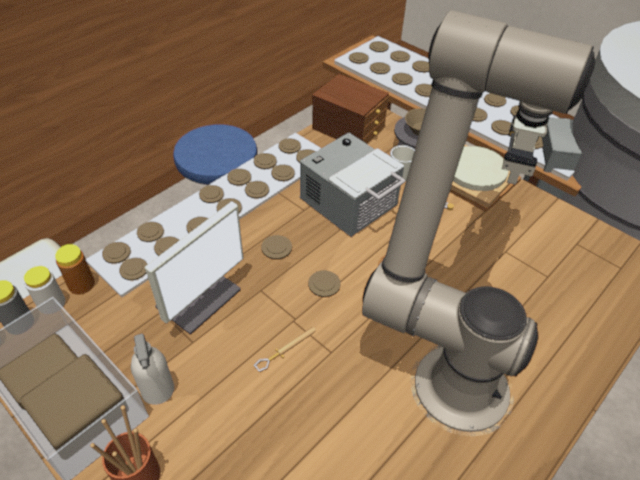

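The scene view shows the extractor on the right half (flap about (310,308), bow about (279,300)) and the lamp on the left, edge-on at (368,165). The side view shows the extractor at (352,180) and the lit face at (200,265). I'll enlarge those four areas.

Run:
```python
import cv2,numpy as np
s=cv2.imread("pics/scene0.png");e=cv2.imread("pics/side0.png")
def cr(i,x,y,w=133,h=100):return cv2.resize(i[y:y+h,x:x+w],(w*3,h*3),interpolation=cv2.INTER_CUBIC)
a=np.vstack([np.hstack([cr(s,255,265),cr(e,290,130)]),np.hstack([cr(s,310,115),cr(e,145,200,133,100)])])
cv2.imwrite("pics/c1.png",a);print(a.shape)
```

```text
(600, 798, 3)
```

View pics/c1.png

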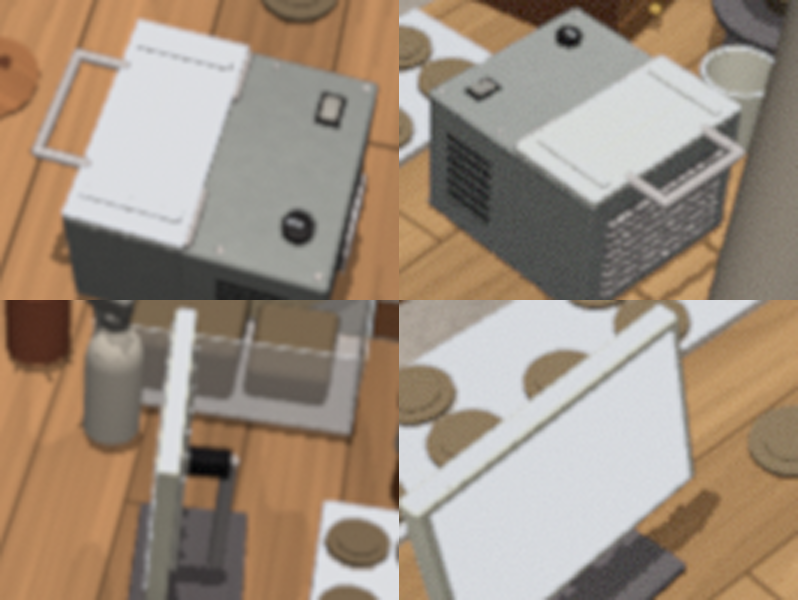

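The crops show the flap's four corners and the bow in both views. In scene, the flap corners are (301,272), (338,280), (276,336), (318,347) and the bow ends (281,283), (267,316). In side, the lamp's top front edge runs (156,272) to (238,211). Next I'll triangulate these.

```bash
cat > h.py <<'E'
import numpy as np,cv2,pickle
def ray(c,p,fish=False):
    K=c["K"];x=(p[0]-K[0,2])/K[0,0];y=(p[1]-K[1,2])/K[1,1]
    if fish:
        r=np.hypot(x,y);v=np.array([x/r*np.sin(r),y/r*np.sin(r),np.cos(r)])
    else: v=np.array([x,y,1.])
    v=c["R"].T@v;return -c["R"].T@c["t"],v/np.linalg.norm(v)
def plane(c,p,z,fish=False):
    o,v=ray(c,p,fish);return o+v*(z-o[2])/v[2]
def tri(*rs):
    A=0;b=0
    for o,v in rs:
        P=np.eye(3)-np.outer(v,v);A=A+P;b=b+P@o
    X=np.linalg.solve(A,b);return X,[round(float(np.linalg.norm((np.eye(3)-np.outer(v,v))@(X-o))),1) for o,v in rs]
E
python3 - <<'E'
from h import *
np.set_printoptions(precision=1,suppress=True)
d=pickle.load(open("d0.pkl","rb"));S,E=d["scene"],d["side"]
pts=dict(HL=((337.7,280),(329,177.3)),FL=((301,271.7),(356,199)),FR=((276,336),(404.3,165)),HR=((317.7,347),(377.7,149)),BL=((281,283),(379,196.7)),BR=((267.3,316),(404,180.7)))
for k,(a,b) in pts.items(): 
    X,r=tri(ray(S,a),ray(E,b));print(k,X,r,plane(S,a,154),plane(E,b,154))
for p in((156.3,271.7),(238,211)):print(plane(E,p,266))
hsv=cv2.cvtColor(E["color"],cv2.COLOR_RGB2HSV)
m=((hsv[...,2]>200)&(hsv[...,1]<25)).astype(np.uint8);n,l,st,ce=cv2.connectedComponentsWithStats(m)
for i in range(1,n):
    if st[i,4]>400:
        c=cv2.findContours((l==i).astype(np.uint8),0,2)[0][0];print(st[i],cv2.approxPolyDP(c,5,True).reshape(-1,2).tolist())
print("cams",ray(S,(1,1))[0],ray(E,(1,1))[0])
E
```

```text
HL [ 589.8 -182.2  159.8] [1.8, 1.8] [ 590.6 -177.3  154. ] [ 592.3 -187.8  154. ]
FL [ 486.3 -174.3  152.5] [2.9, 2.9] [ 489.1 -173.7  154. ] [ 482.6 -174.1  154. ]
FR [ 477.4 -372.   157.1] [2.0, 2.0] [ 478.4 -369.6  154. ] [ 477.6 -376.3  154. ]
HR [ 580.  -376.9  154.8] [4.1, 4.1] [ 583.4 -374.3  154. ] [ 576.7 -379.3  154. ]
BL [ 445.8 -222.2  155.2] [1.7, 1.7] [ 446.9 -220.5  154. ] [ 445. -224.  154.]
BR [ 439.5 -322.6  152.8] [1.8, 1.8] [ 441.4 -322.3  154. ] [ 437.2 -322.3  154. ]
[559.6 381.4 266. ]
[575.8 144.1 266. ]
[ 601   23   39   74 2007] [[611, 32], [601, 53], [609, 71], [639, 96], [639, 23]]
[ 336   37   96   68 1730] [[336, 59], [426, 104], [413, 88], [431, 79], [411, 68], [425, 58], [377, 37]]
[471  98  47  48 791] [[481, 98], [478, 106], [488, 118], [471, 127], [507, 145], [509, 137], [494, 133], [490, 123], [510, 120], [517, 101], [494, 108]]
[ 212  144   88   72 1453] [[295, 154], [280, 152], [277, 144], [265, 151], [295, 169], [284, 183], [252, 159], [239, 167], [269, 185], [265, 198], [247, 197], [244, 186], [230, 185], [226, 175], [212, 184], [224, 189], [2
[... 286 characters left out ...]
471, 149], [478, 156], [470, 159], [472, 167], [466, 170]]
[ 330  149   73   48 1594] [[402, 165], [376, 149], [330, 179], [355, 196]]
[ 118  192  119   79 2602] [[236, 205], [217, 213], [216, 203], [203, 203], [197, 192], [152, 219], [163, 225], [164, 235], [180, 239], [159, 257], [154, 242], [141, 242], [135, 230], [118, 240], [152, 270]]
[ 156  211   85  107 4172] [[235, 211], [156, 272], [169, 317], [240, 259]]
[   0  240   61   58 1499] [[45, 240], [0, 263], [0, 279], [24, 297], [22, 275], [29, 267], [42, 264], [60, 274], [55, 249]]
[ 87 250  60  44 754] [[87, 259], [120, 293], [146, 277], [122, 279], [119, 264], [106, 263], [101, 250]]
cams [ 699.9 -822.3 1141.1] [-182.7  708.5 1177.5]
```

```bash
cat >> h.py <<'E'
from scipy.spatial.transform import Rotation as Ro
def delta(bot,gp,yaw):
    "tool-axis shift for grasp point gp, tool down, given yaw"
    o=bot.get_obs();R=Ro.from_euler("xyz",o["tcp_rot"]).as_matrix()
    d=R.T@(np.array(gp)+[0,0,159]-o["tool_pos"]);w=(yaw-o["tcp_rot"][2]+np.pi)%(2*np.pi)-np.pi
    print("t",round(o["time"],2),"shift",d.round(1),"turn",round(-w,3),"tilt",np.round(o["tcp_rot"],3),"len",np.linalg.norm(d).round(),"F",o["contact_force"].round(1),"w",round(o["grip_width"],1))
E
python3 - <<'E'
from h import *
from plant import bot
delta(bot,[442.6,-272.4,250],1.516)
E=pickle.load(open("d0.pkl","rb"))["side"]
P=[plane(E,p,z) for p,z in(((235.5,211),255),((156,271.5),255),((169,317.5),85),((240.5,259),85))]
for p in P:print(p.round(1))
print(np.linalg.norm(P[0]-P[1]),np.linalg.norm(P[2]-P[3]))
E
python3 shift.py '{"aperture":[92, 92, 92, 92, 92], "dx":[58, 116, 175, 233, 291], "dy":[-19, -38, -57, -76, -95], "dz":[0, 0, 0, 0, 0], "twist":[-0.18, -0.36, -0.54, -0.72, -0.9]}'
```

```text
t 0.15 shift [291.4 -94.6  -4.6] turn -1.092 tilt [-3.14  -0.     0.424] len 306.0 F [-0.1  0.2  0.6] w 91.9
[589.1 141.4 255. ]
[569.5 377.6 255. ]
[572.5 377.   85. ]
[590.  142.4  85. ]
237.05084666079586 235.26631463921026
time: 0.78
tool_pos: [443.3, -270.7, 404.6]
tcp_rot: [-3.142, 0.0, 1.33]
contact_force: [-0.2, -0.1, 0.0]
grip_width: 91.9
finger_force: 0.0
```

```bash
python3 shift.py '{"aperture":[92, 92, 50, 50], "dx":[0, 0, 0, 0], "dy":[0, 0, 0, 0], "dz":[0, 0, 0, 0], "twist":[-0.18, -0.186, -0.186, -0.186]}'
python3 - <<'E'
from h import *
from plant import bot
c=bot.capture("wrist");pickle.dump(c,open("w1.pkl","wb"));cv2.imwrite("pics/w1.png",c["color"][:,:,::-1])
def proj(X):
    q=c["R"]@X+c["t"];th=np.arctan2(np.hypot(q[0],q[1]),q[2]);u=q[:2]/np.hypot(q[0],q[1])*th*c["K"][0,0]+c["K"][:2,2];return u.round()
for X in([445.8,-222.2,155.2],[439.5,-322.6,152.8],[486.3,-174.3,152.5],[477.4,-372,157]):print(proj(np.array(X)))
print(ray(c,(300.,200.),True)[0]);delta(bot,[442.6,-272.4,250],1.516)
E
```

```text
time: 1.27
tool_pos: [441.6, -273.0, 404.7]
tcp_rot: [-3.142, 0.0, 1.506]
contact_force: [-0.6, 0.1, -0.1]
grip_width: 76.4
finger_force: 0.0
[318. 168.]
[318. 314.]
[378.  89.]
[372. 370.]
[ 445.88405593 -200.82661954  384.96298576]
t 1.32 shift [ 0.6  0.9 -4.3] turn -0.009 tilt [3.142 0.    1.507] len 4.0 F [0.4 0.2 1.1] w 72.4
```

View pics/w1.png

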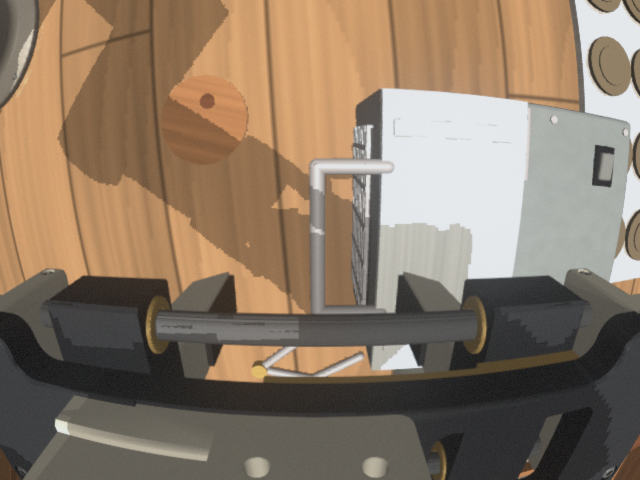

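The bow ends appear at (318,166) and (318,312), where the triangulation put them, and the bar lies midway between the fingers. I'll go down with a narrow opening and grip it.

```bash
python3 shift.py '{"aperture":[28, 28, 28, 28, 28], "dx":[0.6, 0.6, 0.6, 0.6, 0.6], "dy":[0.9, 0.9, 0.9, 0.9, 0.9], "dz":[5, 10, 15, 20, 30], "twist":[-0.009, -0.009, -0.009, -0.009, -0.009]}'; python3 shift.py '{"aperture":[28, 28, 28, 5, 5], "dx":[0, 0, 0, 0, 0], "dy":[0, 0, 0, 0, 0], "dz":[25, 45, 61.5, 61.5, 61.5], "twist":[0, 0, 0, 0, 0]}';python3 shift.py '{"aperture":[5, 5], "dx":[0, 0], "dy":[0, 0], "dz":[0, 0], "twist":[0, 0]}'
```

```text
time: 1.95
tool_pos: [443.1, -271.8, 374.4]
tcp_rot: [3.141, 0.001, 1.519]
contact_force: [-0.2, -0.1, 0.4]
grip_width: 28.7
finger_force: 0.0
time: 2.58
tool_pos: [443.2, -271.9, 313.7]
tcp_rot: [3.141, 0.001, 1.519]
contact_force: [0.5, -0.2, -0.0]
grip_width: 12.2
finger_force: 0.0
time: 2.82
tool_pos: [442.7, -271.8, 313.7]
tcp_rot: [-3.141, 0.0, 1.519]
contact_force: [-4.3, -0.2, 1.9]
grip_width: 8.9
finger_force: 30.0
```

```bash
python3 -c "
import numpy as np
f=lambda t:np.array([142*(1-np.cos(t+.021)),-(142*np.sin(t+.021)-3)])
for a in(0,.625,1.25):print([(f(a+.125*k)-f(a)).round(1).tolist() for k in range(1,6)])"
```

```text
[[1.5, -17.7], [5.2, -35.0], [11.0, -51.8], [18.8, -67.7], [28.6, -82.5]]
[[11.5, -13.5], [24.7, -25.4], [39.2, -35.6], [54.9, -43.9], [71.5, -50.2]]
[[17.2, -4.2], [34.9, -6.2], [52.6, -5.9], [70.2, -3.5], [87.3, 1.1]]
```

```bash
python3 shift.py '{"aperture":[5, 5, 5, 5, 5], "dx":[0, 0, 0, 0, 0], "dy":[1.5, 5.2, 11, 18.8, 28.6], "dz":[-17.7, -35, -51.8, -67.7, -82.5], "twist":[0, 0, 0, 0, 0]}'
```

```text
time: 3.45
tool_pos: [470.4, -273.4, 396.6]
tcp_rot: [-3.137, 0.001, 1.518]
contact_force: [-9.5, -3.3, 3.9]
grip_width: 8.8
finger_force: 30.0
```

```bash
python3 shift.py '{"aperture":[5, 5, 5, 5, 5], "dx":[0, 0, 0, 0, 0], "dy":[11.5, 24.7, 39.2, 54.9, 71.5], "dz":[-13.5, -25.4, -35.6, -43.9, -50.2], "twist":[0, 0, 0, 0, 0]}'; python3 shift.py '{"aperture":[5, 5, 5, 5, 5], "dx":[0, 0, 0, 0, 0], "dy":[17.2, 34.9, 52.6, 70.2, 87.3], "dz":[-4.2, -6.2, -5.9, -3.5, 1.1], "twist":[0, 0, 0, 0, 0]}'
python3 - <<'E'
from h import *
from plant import bot
c=bot.capture("scene");e=bot.capture("side")
cv2.imwrite("pics/s2.png",np.hstack([cv2.resize(i["color"][y:y+200,x:x+160],(400,500)) for i,x,y in((c,240,210),(e,290,60))])[:,:,::-1])
E
```

```text
time: 4.08
tool_pos: [543.0, -277.4, 448.0]
tcp_rot: [3.14, 0.003, 1.518]
contact_force: [-4.1, -4.4, 0.6]
grip_width: 8.7
finger_force: 30.0
time: 4.7
tool_pos: [630.5, -282.4, 445.7]
tcp_rot: [3.14, 0.003, 1.518]
contact_force: [-0.8, -5.0, -0.4]
grip_width: 8.8
finger_force: 30.0
```

View pics/s2.png

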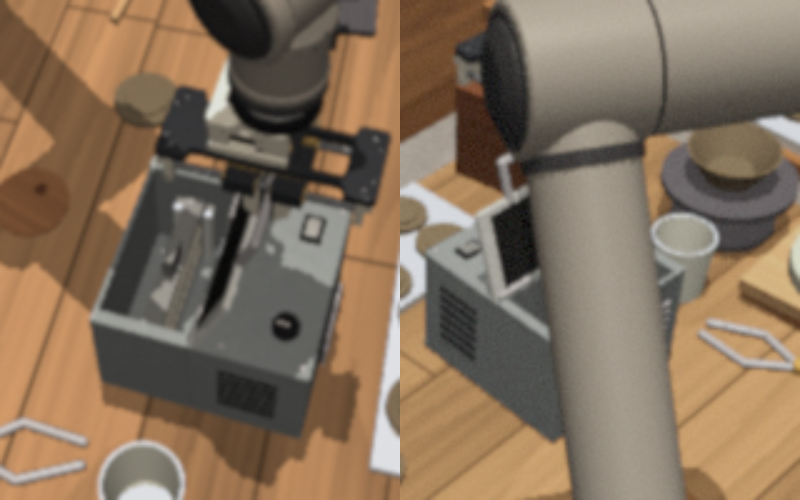

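The flap is folded well past upright, and the open bay with the tab standing near (195,235) in the left crop can be seen. I'll let go, rise clear and draw back.

```bash
python3 shift.py '{"aperture":[60, 60, 60, 60], "dx":[0, 0, 0, 0], "dy":[0, 0, 0, 0], "dz":[0, 0, 0, 0], "twist":[0, 0, 0, 0]}';python3 shift.py '{"aperture":[60, 60, 60, 60, 60], "dx":[0, 0, 0, 0, 0], "dy":[0, 0, 0, 0, 0], "dz":[-10, -20, -32, -45, -45], "twist":[0, 0, 0, 0, 0]}'; python3 shift.py '{"aperture":[60, 60, 60, 60, 60], "dx":[0, 0, 0, 0, 0], "dy":[-30, -70, -110, -160, -200], "dz":[-20, -20, -20, -20, -20], "twist":[0, 0, 0, 0, 0]}'
```

```text
time: 5.3
tool_pos: [630.1, -281.3, 444.9]
tcp_rot: [3.141, -0.0, 1.519]
contact_force: [-0.3, -0.3, -0.2]
grip_width: 44.4
finger_force: 0.0
time: 5.92
tool_pos: [630.1, -281.4, 491.6]
tcp_rot: [3.139, 0.001, 1.519]
contact_force: [0.3, 0.3, -0.1]
grip_width: 60.1
finger_force: 0.0
time: 6.55
tool_pos: [428.7, -270.7, 509.6]
tcp_rot: [-3.141, 0.0, 1.519]
contact_force: [0.4, -0.5, 0.0]
grip_width: 59.9
finger_force: 0.0
```

```bash
python3 shift.py '{"aperture":[70, 70, 70, 70, 70], "dx":[0, 0, 0, 0, 0], "dy":[0, 0, 0, 0, 0], "dz":[0, 0, 0, 0, 0], "twist":[0.18, 0.36, 0.54, 0.72, 0.9]}'; python3 shift.py '{"aperture":[70, 70, 70, 70, 70], "dx":[0, 0, 0, 0, 0], "dy":[0, 0, 0, 0, 0], "dz":[0, 0, 0, 0, 0], "twist":[0.18, 0.36, 0.54, 0.67, 0.67]}'
python3 - <<'E'
from h import *
from plant import bot
w=bot.capture("wrist");c=bot.capture("scene");e=bot.capture("side");pickle.dump((w,c,e),open("d3.pkl","wb"))
im=np.vstack([np.hstack([cv2.resize(i["color"][y:y+120,x:x+160],(400,300)) for i,x,y in((c,250,250),(e,280,100))]),np.hstack([w["color"][:300,:400],w["color"][:300,240:]])])
cv2.imwrite("pics/s3.png",im[:,:,::-1])
delta(bot,[534.5,-277,250],-.055)
E
```

```text
time: 7.18
tool_pos: [430.4, -271.0, 509.5]
tcp_rot: [-3.141, 0.0, 0.613]
contact_force: [-0.5, 0.7, -0.3]
grip_width: 69.8
finger_force: 0.0
time: 7.8
tool_pos: [430.4, -271.0, 509.6]
tcp_rot: [-3.141, 0.0, -0.05]
contact_force: [-0.1, 0.4, 0.4]
grip_width: 70.0
finger_force: 0.0
t 7.95 shift [104.3   0.9 100.7] turn 0.006 tilt [-3.142  0.    -0.049] len 145.0 F [ 0.7 -0.4 -0.1] w 69.9
```

View pics/s3.png

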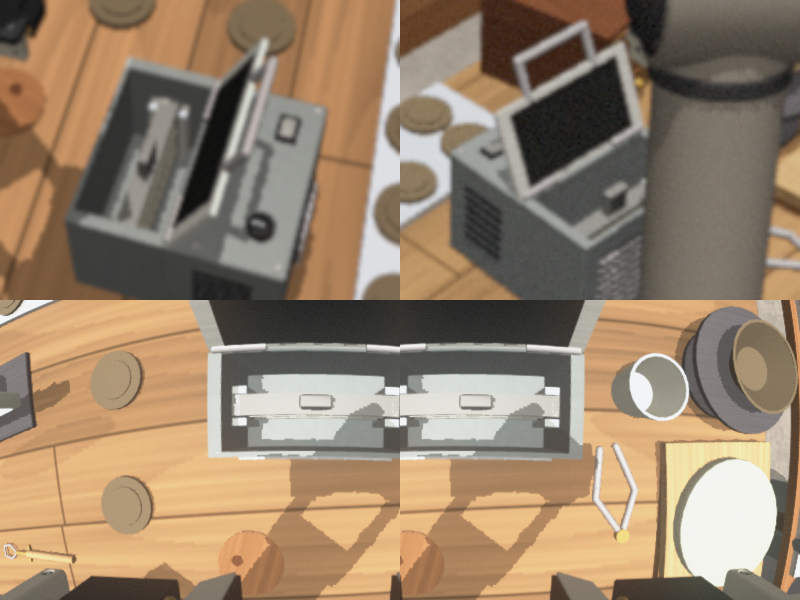

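The flap rests on its stop. In the wrist view the tab top is at about (316,100), and the frame's top edge runs from (235,104) to (399,104). In the side view the tab top is at (367,174).

Run:
```python
from h import *
from plant import bot
w,c,e=pickle.load(open("d3.pkl","rb"))
print(tri(ray(w,(316,100),True),ray(e,(367,174))),plane(w,(316,100),144,True),plane(e,(367,174),144))
print([plane(w,p,112,True).round(1) for p in((235,104),(399,104))])
```

```text
(array([ 532.44575929, -277.30904068,  148.03862559]), [1.3, 1.3]) [ 533.91604149 -276.63383943  144.        ] [ 534.08373064 -281.77969837  144.        ]
[array([ 539. , -194.6,  112. ]), array([ 530.7, -360.8,  112. ])]
```

```bash
for i in 1 2 3; do python3 shift.py '{"aperture":[70, 70, 70, 70, 70], "dx":[0, 0, 0, 0, 0], "dy":[0, 0, 0, 0, 0], "dz":[0, 0, 0, 0, 0], "twist":[-0.18, -0.36, -0.54, -0.72, -0.9]}' >/dev/null; done; python3 shift.py '{"aperture":[70, 70, 70, 70], "dx":[0, 0, 0, 0], "dy":[0, 0, 0, 0], "dz":[0, 0, 0, 0], "twist":[-0.18, -0.36, -0.44, -0.44]}'
python3 - <<'E'
from h import *
from plant import bot
delta(bot,[534,-277,200],-.052+np.pi)
c=pickle.load(open("d0.pkl","rb"))["scene"]
y=.079;X=np.array([np.cos(y),np.sin(y)]);Y=np.array([-X[1],X[0]])
for s in(1,-1):
  for z in(266,74):
    for b in(0,23):
      q=np.r_[np.array([580.3,259.6])+X*b+Y*s*131,z];u=c["K"]@(c["R"]@q+c["t"]);print(s,z,b,(u[:2]/u[2]).round(1), "crop",((u[:2]/u[2]-[310,115])*3+[0,300]).round())
E
```

```text
time: 10.32
tool_pos: [430.4, -271.1, 509.8]
tcp_rot: [3.142, -0.0, 3.089]
contact_force: [0.9, 0.2, 0.1]
grip_width: 70.1
finger_force: 0.0
t 10.32 shift [-103.7   -0.5  150.8] turn -0.0 tilt [ 3.142 -0.     3.089] len 183.0 F [0.9 0.2 0.1] w 70.1
1 266 0 [368.3 116.8] crop [175. 306.]
1 266 23 [375.4 117.5] crop [196. 307.]
1 74 0 [364.1 161.9] crop [162. 441.]
1 74 23 [370.5 162.5] crop [181. 442.]
-1 266 0 [360.6 171.5] crop [152. 469.]
-1 266 23 [368.6 172.3] crop [176. 472.]
-1 74 0 [356.7 215.9] crop [140. 603.]
-1 74 23 [363.8 216.7] crop [161. 605.]
```

Lamp corners predicted from the side view agree with scene to about 2 px. I'll approach the tab now and check the lamp numerically along the way.

```bash
python3 shift.py '{"aperture":[70, 70, 70, 70, 70], "dx":[-26, -60, -104, -103.7, -103.7], "dy":[-0.1, -0.2, -0.5, -0.5, -0.5], "dz":[0, 0, 20, 70, 110], "twist":[0, 0, 0, 0, 0]}'
python3 - <<'E'
from h import *
from plant import bot
delta(bot,[534,-277,133],-.052+np.pi)
c=pickle.load(open("d0.pkl","rb"))["scene"]["color"];g=cv2.cvtColor(c,cv2.COLOR_RGB2GRAY)
for r in list(range(120,126,2))+list(range(160,180,3)):print(r,g[r,354:382].tolist())
print(g[110:126,372].tolist(),g[165:180,365].tolist())
E
```

```text
time: 10.95
tool_pos: [534.3, -276.8, 397.5]
tcp_rot: [3.141, -0.001, 3.088]
contact_force: [-0.2, -0.8, -0.3]
grip_width: 69.6
finger_force: 0.0
t 10.95 shift [ 1.000e-01 -3.000e-01  1.055e+02] turn -0.001 tilt [ 3.141e+00 -1.000e-03  3.088e+00] len 105.0 F [-0.2 -0.8 -0.3] w 69.6
120 [89, 104, 106, 107, 107, 107, 106, 106, 107, 107, 107, 106, 104, 114, 161, 211, 222, 221, 222, 220, 201, 155, 114, 104, 105, 106, 106, 107]
122 [107, 115, 114, 110, 109, 107, 106, 106, 106, 105, 107, 106, 110, 136, 182, 216, 221, 221, 221, 218, 192, 137, 108, 106, 106, 107, 106, 106]
124 [140, 134, 128, 125, 128, 131, 139, 142, 138, 131, 124, 120, 130, 159, 194, 218, 221, 220, 221, 218, 186, 124, 103, 106, 106, 106, 107, 107]
160 [96, 89, 87, 87, 101, 110, 112, 123, 152, 193, 215, 222, 221, 221, 222, 218, 190, 130, 110, 120, 128, 128, 124, 121, 114, 112, 114, 119]
163 [94, 95, 96, 103, 111, 113, 115, 122, 147, 186, 217, 222, 221, 221, 222, 218, 185, 119, 91, 83, 83, 89, 91, 88, 86, 87, 94, 100]
166 [135, 117, 105, 111, 113, 113, 116, 132, 165, 197, 219, 222, 221, 222, 221, 209, 179, 144, 113, 68, 32, 24, 25, 26, 25, 25, 24, 25]
169 [120, 106, 111, 115, 116, 115, 120, 147, 190, 217, 222, 221, 221, 222, 220, 190, 131, 96, 74, 35, 14, 15, 14, 18, 21, 18, 21, 20]
172 [107, 110, 116, 117, 116, 117, 126, 147, 166, 174, 178, 183, 189, 195, 194, 167, 115, 88, 60, 30, 16, 15, 11, 9, 11, 10, 10, 9]
175 [109, 116, 118, 117, 117, 119, 127, 134, 123, 112, 112, 111, 113, 112, 109, 111, 121, 131, 131, 125, 121, 114, 112, 111, 112, 111, 107, 104]
178 [118, 119, 119, 119, 118, 123, 141, 149, 121, 112, 114, 114, 113, 112, 107, 100, 104, 115, 127, 126, 120, 116, 115, 116, 118, 120, 119, 111]
[105, 106, 105, 106, 106, 106, 108, 134, 188, 217, 222, 221, 221, 221, 221, 221] [221, 222, 222, 221, 221, 222, 218, 183, 136, 114, 111, 113, 112, 114, 114]
```

The lamp edges agree within about half a pixel: centre (580,259), yaw 0.079. I'll descend onto the tab and grip across y.

```bash
python3 shift.py '{"aperture":[60, 60, 60, 60, 60], "dx":[0, 0, 0, 0, 0], "dy":[-0.3, -0.3, -0.3, -0.3, -0.3], "dz":[30, 60, 85, 100, 105], "twist":[0, 0, 0, 0, 0]}'; python3 shift.py '{"aperture":[20, 20, 20, 20, 20], "dx":[0, 0, 0, 0, 0], "dy":[0, 0, 0, 0, 0], "dz":[0, 0, 0, 0, 0], "twist":[0, 0, 0, 0, 0]}'
```

```text
time: 11.58
tool_pos: [534.0, -277.4, 294.1]
tcp_rot: [3.141, -0.001, 3.088]
contact_force: [-0.2, 0.2, -0.4]
grip_width: 60.2
finger_force: 0.0
time: 12.2
tool_pos: [534.1, -277.2, 295.5]
tcp_rot: [-3.141, 0.001, 3.089]
contact_force: [0.5, 1.2, 5.1]
grip_width: 29.6
finger_force: 30.0
```

```bash
python3 shift.py '{"aperture":[20, 20, 20, 20, 20], "dx":[0, 0, 0, 0, 0], "dy":[0, 0, 0, 0, 0], "dz":[-6, -18, -32, -48, -64], "twist":[0, 0, 0, 0, 0]}'; python3 shift.py '{"aperture":[20, 20, 20, 20, 20], "dx":[0, 0, 0, 0, 0], "dy":[0, 0, 0, 0, 0], "dz":[-18, -38, -60, -80, -96], "twist":[0, 0, 0, 0, 0]}'; python3 shift.py '{"aperture":[20, 20], "dx":[0, 0], "dy":[0, 0], "dz":[0, 0], "twist":[0, 0]}'
python3 - <<'E'
from h import *
from plant import bot
w=bot.capture("wrist");c=bot.capture("scene");e=bot.capture("side");pickle.dump((w,c,e),open("d4.pkl","wb"))
im=np.vstack([np.hstack([cv2.resize(i["color"][y:y+150,x:x+200],(400,300)) for i,x,y in((c,230,190),(e,260,60))]),np.hstack([w["color"][180:,:400],w["color"][180:,240:]])])
cv2.imwrite("pics/s4.png",im[:,:,::-1])
X=np.array([np.cos(.079),np.sin(.079)]);p=np.array([580.3,259])-X*100
print(p);delta(bot,[*p,290],.079+np.pi)
E
```

```text
time: 12.82
tool_pos: [534.0, -277.4, 360.3]
tcp_rot: [-3.141, 0.001, 3.089]
contact_force: [0.2, 0.4, -1.6]
grip_width: 29.7
finger_force: 30.0
time: 13.45
tool_pos: [533.8, -277.2, 456.7]
tcp_rot: [-3.141, 0.001, 3.089]
contact_force: [0.7, 0.0, -2.3]
grip_width: 29.8
finger_force: 30.0
time: 13.7
tool_pos: [533.8, -277.3, 454.4]
tcp_rot: [3.141, -0.001, 3.089]
contact_force: [0.1, 0.1, -2.3]
grip_width: 29.7
finger_force: 30.0
[480.61188774 251.10821475]
t 13.85 shift [ 81.1 524.9   5.5] turn -0.132 tilt [ 3.141e+00 -1.000e-03  3.089e+00] len 531.0 F [ 1.  -0.1 -2.9] w 29.9
```

View pics/s4.png

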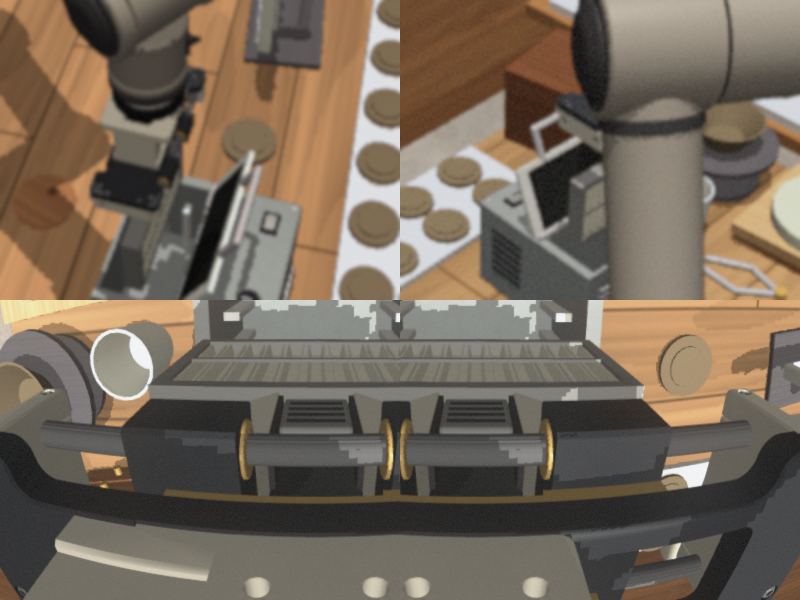

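The cassette is out of the bay, hanging level in the fingers, with the flap still open. Before carrying it over I'll check the sprayer's position, moving halfway meanwhile.

```bash
python3 shift.py '{"aperture":[20, 20, 20, 20, 20], "dx":[10, 26, 40, 54, 68], "dy":[15, 45, 85, 130, 175], "dz":[0, 0, 0, 0, 0], "twist":[0, 0, 0, 0, -0.06]}'; python3 shift.py '{"aperture":[20, 20, 20, 20, 20], "dx":[4, 8, 11, 13, 13], "dy":[45, 90, 130, 160, 175], "dz":[0, 0, 0, 0, 0], "twist":[-0.03, -0.04, -0.05, -0.07, -0.07]}'
python3 - <<'E'
from h import *
from plant import bot
d=pickle.load(open("d0.pkl","rb"))
print("sprayer",tri(ray(d["scene"],(347,160)),ray(d["side"],(154,402))),plane(d["scene"],(347,162),0),plane(d["side"],(154,402),0))
X=np.array([np.cos(.079),np.sin(.079)]);p=np.array([580.3,259])-X*100
delta(bot,[*p,247],.079+np.pi)
E
```

```text
time: 14.48
tool_pos: [474.7, -97.8, 454.4]
tcp_rot: [3.141, -0.0, -3.134]
contact_force: [1.4, -0.2, -2.9]
grip_width: 29.8
finger_force: 30.0
time: 15.1
tool_pos: [460.7, 77.1, 454.6]
tcp_rot: [-3.142, -0.0, -3.063]
contact_force: [-0.2, -0.8, -2.4]
grip_width: 30.0
finger_force: 30.0
sprayer (array([488.67763228, 505.99318973, -32.54415571]), [1.0, 1.0]) [497.47190877 458.76646399   0.        ] [469.62371958 511.05164004   0.        ]
t 15.1 shift [-33.5 171.9  48.6] turn -0.0 tilt [-3.142 -0.    -3.063] len 182.0 F [-0.2 -0.8 -2.4] w 30.0
```

```bash
python3 shift.py '{"aperture":[20, 20, 20, 20, 20], "dx":[-4, -12, -21, -29, -33.5], "dy":[20, 58, 98, 136, 162], "dz":[0, 0, 0, 0, 0], "twist":[0, 0, 0, 0, 0]}'; python3 shift.py '{"aperture":[20, 20, 20, 20, 20], "dx":[0, 0, 0, 0, 0], "dy":[8, 10, 10, 10, 10], "dz":[8, 22, 38, 47, 50], "twist":[0, 0, 0, 0, 0]}'; python3 shift.py '{"aperture":[20, 20, 20, 20], "dx":[0, 0, 0, 0], "dy":[0, 0, 0, 0], "dz":[0, 0, 0, 0], "twist":[0, 0, 0, 0]}'
python3 - <<'E'
from h import *
from plant import bot
w=bot.capture("wrist");c=bot.capture("scene");e=bot.capture("side");pickle.dump((w,c,e),open("d5.pkl","wb"))
im=np.vstack([np.hstack([cv2.resize(i["color"][y:y+h,x:x+h*4//3],(400,300),interpolation=cv2.INTER_CUBIC) for i,x,y,h in((c,280,110,150),(e,135,180,150))]),np.hstack([w["color"][180:,:400],w["color"][180:,240:]])])
cv2.imwrite("pics/s5.png",im[:,:,::-1])
X=np.array([np.cos(.079),np.sin(.079)]);p=np.array([580.3,259])-X*100
delta(bot,[*p,244.5],.079+np.pi)
E
```

```text
time: 15.72
tool_pos: [482.4, 241.1, 454.3]
tcp_rot: [-3.141, -0.0, -3.065]
contact_force: [0.5, 0.4, -2.7]
grip_width: 29.4
finger_force: 30.0
time: 16.35
tool_pos: [481.2, 249.2, 404.0]
tcp_rot: [-3.141, -0.001, -3.065]
contact_force: [-0.9, 0.3, -2.4]
grip_width: 29.9
finger_force: 30.0
time: 16.85
tool_pos: [481.2, 250.0, 405.0]
tcp_rot: [3.142, 0.0, -3.064]
contact_force: [0.0, 0.6, -2.2]
grip_width: 29.7
finger_force: 30.0
t 17.0 shift [0.4 1.1 1.4] turn -0.002 tilt [-3.142  0.    -3.064] len 2.0 F [-0.1  0.3 -2.6] w 29.5
```

View pics/s5.png

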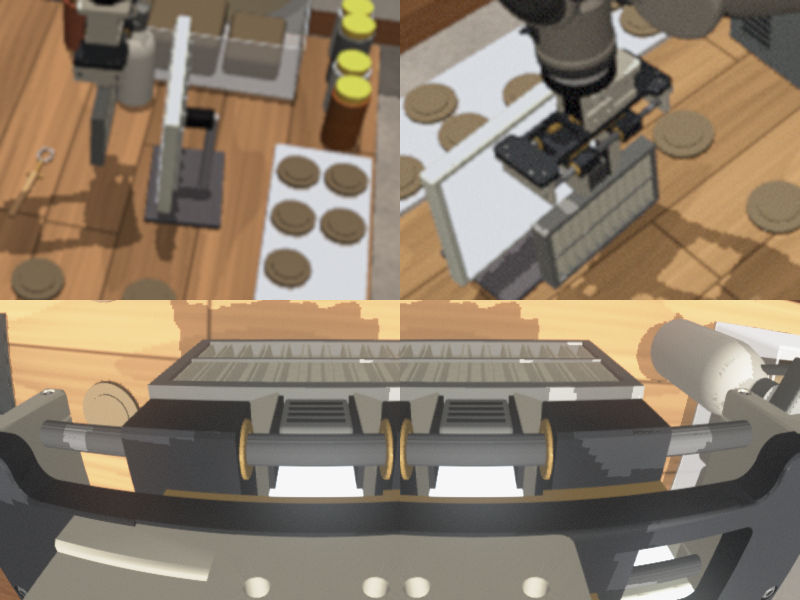

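The cassette hangs in front of the lamp. I'll triangulate the corners of its front face from the wrist view ((208,220), (430,220) below; (150,263), (482,263) above) and the side view ((263.5,277.5), (207.5,324); (262.5,255), (207.5,296)).

Run:
```python
from h import *
w,c,e=pickle.load(open("d5.pkl","rb"))
P={}
for n,a,b in(("b-",(208,220),(263.5,277.5)),("b+",(430,220),(207.5,324)),("t-",(150,263),(262.5,255)),("t+",(482,263),(207.5,296))):
    P[n],r=tri(ray(w,a,True),ray(e,b));print(n,P[n].round(1),r)
m=sum(P.values())/4;print("front mid",m.round(1));y=.079;X=np.array([np.cos(y),np.sin(y),0])
f=np.array([580.3,259,170]);v=m+11*X-f;print("rel lamp: along",(v@X).round(1),"lat",(v@[-X[1],X[0],0]).round(1),"z",v[2].round(1))
for k in"bt":d=P[k+"+"]-P[k+"-"];print("yaw",np.arctan2(-d[0],d[1]),np.linalg.norm(d))
```

```text
b- [471. 172. 139.] [1.7, 1.7]
b+ [467.4 337.3 121.8] [4.6, 4.6]
t- [486.4 153.6 193.4] [1.3, 1.3]
t+ [461.8 330.7 225.1] [0.9, 0.9]
front mid [471.6 248.4 169.8]
rel lamp: along -98.1 lat -2.0 z -0.2
yaw 0.021310804598634967 166.28841062216688
yaw 0.13850590176474578 181.58322937501413
```

Run:
```python
from h import *
from plant import bot
w,c,e=pickle.load(open("d5.pkl","rb"))
X=np.array([np.cos(.079),np.sin(.079),0]);f=np.array([580.3,259,170])
for p,z in(((208,220),120),((430,220),120),((150,263),220),((482,263),220)):
    q=plane(w,p,z,True)-f;print(q@X,q@[-X[1],X[0],0])
o=bot.get_obs();print(o["time"],o["contact_force"],np.abs(o["dq"]).max(),o["moment"])
d=pickle.load(open("d0.pkl","rb"));e=bot.capture("side");c=bot.capture("scene")
cv2.imwrite("pics/s6.png",np.hstack([cv2.resize(i["color"],(400,300)) for i in(c,e)])[:,:,::-1])
```

```text
-110.46485372042498 -82.56964145663359
-110.14452429612545 85.17075373523431
-111.95434261582228 -85.4878290109916
-111.5618704819739 83.01653160039396
17.0 [-0.05310304  0.32207583 -2.55019838] 0.0030027608184172013 [ 0.08366431 -0.05051775  0.020335  ]
```

View pics/s6.png

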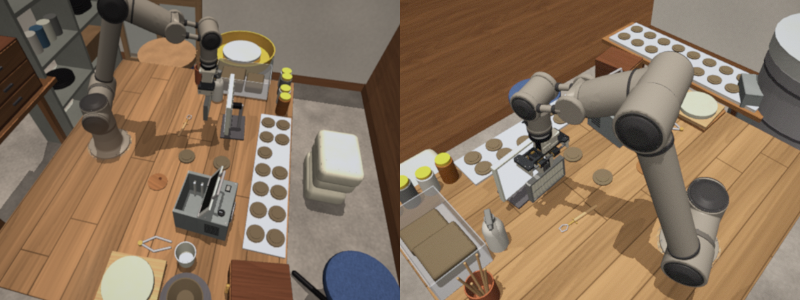

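The flap is open, the other items are in place, and the front face stands upright, square and centred 111 mm out, which puts the cassette's middle at 100 mm. I'm handing it in.

```bash
python3 -c "
from plant import bot
print(bot.close_job())"
```

```text
the job is handed in; nothing more can be done
None
```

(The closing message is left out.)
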